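# Load the spring-loaded cuvette tray feeder

## Task

Load the leaning spring-loaded feeder with both cuvette trays, one at a time: first push the blue tray squarely down the column against the spring until both orange catches snap shut over it, then do the same with the white tray on top of it, so that its corner pins sit in the blue tray's sockets and the catches close over the white one. Let go of everything at the end and leave the dropper bottle, the stamp and the timer where they stand.

Things in the scene. Friction and masses are not known exactly. Their poses are not given: they have to be found in the camera images.
- blue_tray: Blue cuvette tray, 120 mm (its x) x 60 mm (y) x 29 mm high: a solid 24 mm body on four 5 mm corner pins, small wells on top, about 0.12 kg, same either way round. Origin: centre at the level of the pin tips (z = 0 on the table), body 5 to 29 mm above it, z up. Starts flat on the table with room for fingers at the middle of its long sides: grip it there, across the 60 mm.
- white_tray: White cuvette tray, same shape and origin as the blue one, lying flat elsewhere (the two places are swapped at random). Pins 6 mm thick, round-tipped, at x = +-46, y = +-20 mm; sockets 12 x 12 mm, 8 mm deep at the same places in the top take the pins of the tray above: stacked trays stand 24 mm apart.
- feeder: white foot of the feeder, 150 x 124 mm, fixed, at a different place and yaw each time. Origin: centre of its underside. It carries, on a pivot 68 mm above the table, the column with grey bottom plate and four corner guide posts, which leans towards the robot by 0.42 to 0.68 rad from vertical (clamped). Two cheeks with black knobs, 124 mm over all, flank the pivot up to 22 mm above it.
- mouth (a point): centre of the column at the level of the catches' undersides, 85 mm up the column from the pivot. z: out of the column along its axis (trays are fed along -z, square to it); x: along its 120 mm length, away from the robot and upward; y: across it. A latched tray's origin lies 29 mm below this point; to latch, push it 1 to 5 mm lower than that; the spring then lifts it against the catches.
- guide_top (a point): on the column axis at the tops of the guide posts, 30 mm above point mouth, same axes. The posts leave 123 x 63 mm clear, with a 12 mm flared lead-in at the top. The column's long sides are open between the posts (|x| < 43 mm), with nothing outside y = +-36 mm down to 90 mm below this point, so fingers holding a tray by its long sides can go down with it.
- platform (a joint): travel of the sprung grey platform in the column, m: 0 = up (empty; its top is 10 mm below point mouth and bears on a tray's body between the pins), grows downward to 0.058 (stop). Spring 4.4 N at 0, plus 2.2 N per 10 mm: 0.014 and 7.5 N with one tray latched, 0.038 and 13 N with two.
- catch_near (a joint): orange sprung catch at the column's lower end, nearest the robot: 0 = shut (nose 6 mm over a tray's end), opens outward to 0.010 m. A tray pushed down wedges it open by its ramp, which reaches 17 mm above point mouth (a few newtons for both), and it snaps shut when the tray's top is below it; it then keeps the tray from coming up.
- catch_far (a joint): the same catch at the column's upper end, farthest from the robot.
- dropper_bottle: bystander: amber dropper bottle, 36 mm diameter, 108 mm high, standing close beside a long side of the blue tray, towards its far end. Origin: centre of its underside.
- stamp: bystander: blue and black self-inking stamp standing upright, 31 x 50 x 82 mm high, close beside a long side of the white tray, towards its near end. Origin: centre of its underside.
- lab_timer: bystander: cream timer standing on its foot, 26 x 62 x 46 mm high, beside the feeder. Origin: centre of its underside.

How it is judged:
On the way, in this order (a step that is already met when the one before it is completed fails the run):
1. the blue tray alone is latched under both catches (z of blue_tray in the frame of mouth between -0.0335 and -0.0265 m and distance between blue_tray and mouth below 0.034 m and angle between the z axis of blue_tray and the z axis of mouth, either way round below 0.06 rad and angle between the x axis of blue_tray and the x axis of mouth, either way round below 0.08 rad and value of joint each of catch_near, catch_far below 0.003 m and distance between white_tray and mouth above 0.06 m), for 0.2 s.
2. the white tray is latched on top of the blue one (z of white_tray in the frame of mouth between -0.0335 and -0.0265 m and distance between white_tray and mouth below 0.034 m and angle between the z axis of white_tray and the z axis of mouth, either way round below 0.06 rad and angle between the x axis of white_tray and the x axis of mouth, either way round below 0.08 rad and value of joint each of catch_near, catch_far below 0.003 m and distance between white_tray and blue_tray below 0.0268 m), for 0.2 s.
At the end, for the whole second after the job is handed in: White tray under both shut catches (within 3 mm), origin 26.5 to 33.5 mm below the mouth point, within 34 mm of it, square within 0.06 rad (yaw 0.08); blue tray beneath, pins seated (origins under 26.8 mm apart); at rest; bottle, stamp, timer upright, moved under 30 mm (all of step 2 and z of blue_tray in the frame of white_tray below -0.0225 m and angle between the z axis of blue_tray and the z axis of mouth, either way round below 0.06 rad and linear speed of each of white_tray, blue_tray below 0.02 m/s and distance of each of dropper_bottle, stamp, lab_timer from where it was at the start of the episode below 0.03 m and angle between each of dropper_bottle, stamp, lab_timer's own z axis and vertical below 0.2 rad); the robot touches nothing.
It fails at once if the amber dropper bottle is knocked over or shifted by more than 30 mm (distance of dropper_bottle from where it was at the start of the episode above 0.03 m or angle between dropper_bottle's own z axis and vertical above 0.2 rad).
It fails at once if the blue stamp is knocked over or shifted by more than 30 mm (distance of stamp from where it was at the start of the episode above 0.03 m or angle between stamp's own z axis and vertical above 0.2 rad).
It fails at once if the timer is knocked over or shifted by more than 30 mm (distance of lab_timer from where it was at the start of the episode above 0.03 m or angle between lab_timer's own z axis and vertical above 0.2 rad).
It also fails if it takes over 58 s, if anything falls off the work surface, if the arm or the gripper's body presses on something with over 40 N, if the wrist force passes 120 N, or if a joint passes its speed limit or range.

## Robot

A 6-joint arm with a two-finger parallel gripper is mounted at the origin on a cart in front of the work surface, level with it; the furniture and walls round the work are solid. World frame = base frame: x ahead of the robot, y to its left, z up, the work surface at z = 0. Lengths are in m, angles in rad, forces in N, time in s.
With the tool pointing down it reaches from about 0.325 to 0.875 m from the base axis. Payload 4.4 kg.
Tool frame: the origin (TCP) lies at the very end of the fingers, on their centre line; the grasp point (between the pads) lies 19 mm behind it (r.tcp_to_grasp is the distance from the TCP to the grasp point, in m); z points along the fingers, y is the line along which they close (so a half turn about z gives the same grasp; the last joint's range is limited). The gripper opens to 85 mm and grips with 20 to 120 N. Pads are 22 mm wide; open, the fingers measure 114 mm over their backs; the gripper's body (76 mm by 85 mm) begins 54 mm behind the grasp point. The pads swing forward as they close: fully open they stand 13 mm farther back than shut.
Start: joints at [-1.458, 0.207, 1.542, -0, 1.393, -0.15], TCP at [0.149, -0.555, 0.231] pointing down, gripper open.
Joint ranges: [-2.73, 2.73], [-0.86, 2.22], [0.23, 2.46], [-1.11, 4.25], [0.08, 2.63], [-2.82, 2.82]. Speed limits (rad/s): [2.79, 2.79, 3.14, 3.14, 3.14, 3.14].

## Interface

Orientations are given as a rotation vector (axis times angle).
In Python, from bench import r, camrig, kin, monitor gives the robot as it stands (r), with the cameras (camrig), the kinematics (kin) and the readings (monitor). Calls block until the motion is done:
- r.movep(position, orientation): joint-space move of the TCP to a pose.
- r.move_l(position, velocity=0.15, attitude=None, guard=None): straight line of the TCP; attitude=None keeps the orientation; velocity is the mean speed in m/s. With guard (N) it stops when the force on the tool has changed by that much, and returns True; else False.
- r.goto_joints(angles): joint-space move.
- r.open_gripper() and r.grab(grasp_force=None): open the fingers fully, or close them until they stop; grasp_force is the grip in N (None keeps the last).
- r.dwell(seconds).
- kin.solve_ik(position, orientation): joint angles nearest the present ones, or None.
- monitor.sense(): the state.
- camrig.get_image(name): name is "scene" or "top"; returns the picture (400x640x3 uint8, red, green, blue); there is no depth.
- camrig.camera_info(name): a dict with "fx", "fy", "cx", "cy" (pixels), "R" (3x3) and "t" (3): a world point X has camera coordinates R X + t. Camera axes: x right, y down, z forward; pixel columns grow to the right and rows downward; lengths in m; the calibration is good to about 2 mm. A picture is of the moment at which its call begins. camera_info takes no time and is no camera call.
A pose or a line that the arm cannot do raises r.MotionError and nothing moves.
- r.close_job(): hands the job in; it is judged then, once.
The state is a dict: "time": time; "qpos": joint angles; "joint_velocities": joint speeds; "joint_efforts": joint torques, N m; "position": TCP position; "orientation": TCP orientation; "contact_force": force on the tool from outside, world axes, zero at the start; "torque": the same for the moment, N m; "width": finger opening in m; "grip_force": force on a finger pad.
Only numpy, scipy, OpenCV 4.12 (cv2) and the standard library are available. Lean on these libraries where they do the work, as an engineer would, in place of code of your own. Each camera call takes 0.05 s, during which the arm holds its last target. There are 200 camera calls.

## Working session

There is one attempt and no reset: what is moved stays moved. The work goes in short steps, each a Python script; the robot and the scene stay as the last script left them, time stands still between calls to the robot, and variables do not carry over. Pictures are saved under pics/ and viewed, at most 10 in all, crops included, and the job is handed in when it is done.

```bash
mkdir -p pics; ls
python3 - <<'E'
from bench import r, camrig, kin, monitor
import cv2,numpy as np
for n in ("scene","top"):
    im=camrig.get_image(n); cv2.imwrite(f"pics/{n}0.png",im[:,:,::-1])
    c=camrig.camera_info(n); print(n,c["fx"],c["cx"],c["cy"],"pos",np.round(-np.array(c["R"]).T@np.array(c["t"]),3)); print(np.round(c["R"],3))
E
```

```text
bench.py
pics
scene 460.1607485672095 326.7541719324543 198.77540410125945 pos [-0.327  0.997  0.702]
[[-0.721 -0.693  0.001]
 [-0.286  0.296 -0.911]
 [ 0.631 -0.657 -0.412]]
top 424.574217184358 317.4417136655026 194.6378183524885 pos [0.331 0.127 1.127]
[[ 0.002 -0.999  0.034]
 [-0.985 -0.008 -0.174]
 [ 0.174 -0.033 -0.984]]
```

View pics/scene0.png

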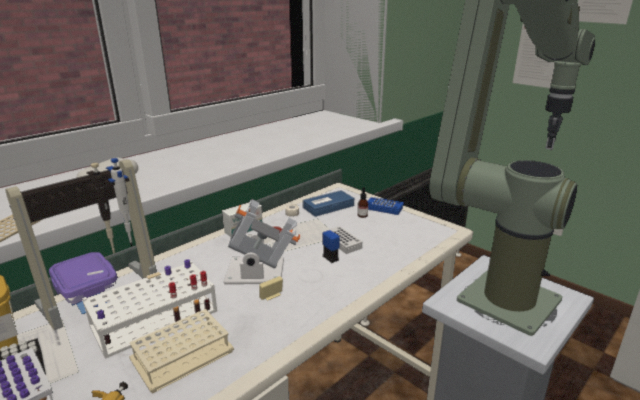

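View pics/top0.png

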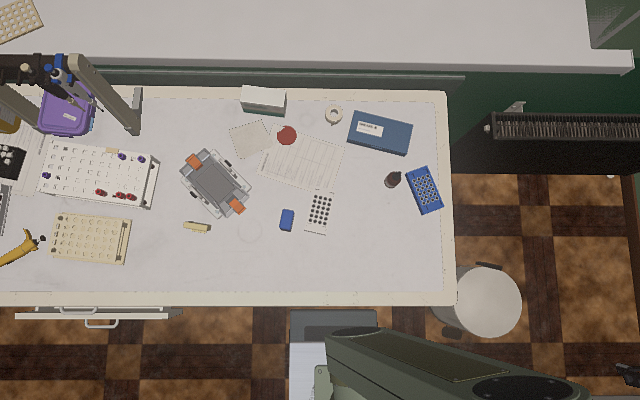

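The scene view shows the feeder near (258,240), the white tray at (347,240), the stamp at (331,246), the bottle at (363,205), the blue tray at (385,206) and the timer at (271,288). In the top view the feeder is at (215,184), the white tray at (319,213), the blue tray at (424,190), the bottle at (393,180), the stamp at (287,219) and the timer at (197,226). I'll enlarge these regions.

```bash
cat > crop.py <<'E'
import cv2,numpy as np
def crop(src,x,y,w,h,s):
    im=cv2.imread(src)[y:y+h,x:x+w]; im=cv2.resize(im,None,fx=s,fy=s,interpolation=cv2.INTER_CUBIC)
    for i in range(0,w,10):
        cv2.line(im,(i*s,0),(i*s,6),(0,0,255),1)
        if i%20==0: cv2.putText(im,str(x+i),(i*s,16),0,.35,(0,0,255),1)
    for i in range(0,h,10):
        cv2.line(im,(0,i*s),(6,i*s),(0,0,255),1)
        if i%20==0: cv2.putText(im,str(y+i),(8,i*s+4),0,.35,(0,0,255),1)
    return im
E
python3 - <<'E'
from crop import *
t="pics/top0.png";s="pics/scene0.png"
# average frames to lessen noise not needed
a=crop(t,170,140,90,90,6); cv2.imwrite("pics/c1.png",a)
cv2.imwrite("pics/c2.png",crop(s,215,195,90,95,6))
cv2.imwrite("pics/c3.png",np.hstack([crop(t,275,180,65,60,6),crop(t,380,160,65,60,6)]))
E
```

```text
(no output)
```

View pics/c1.png

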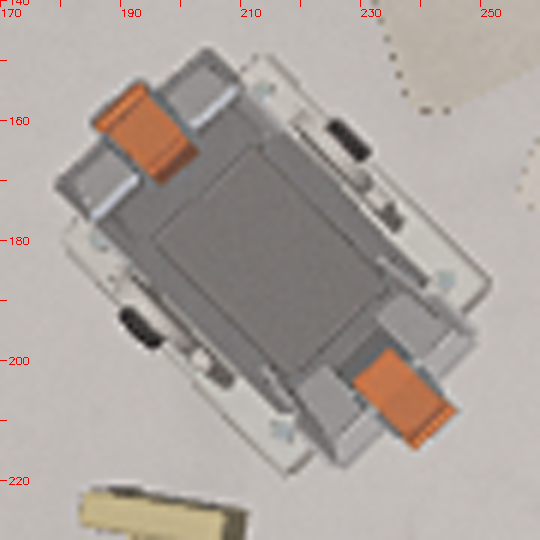

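View pics/c2.png

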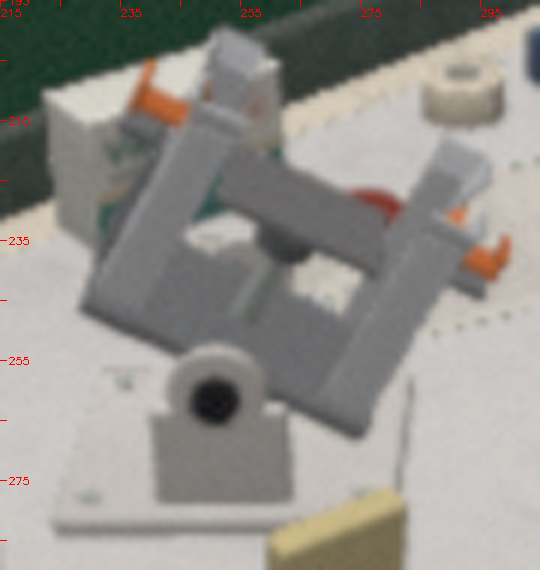

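View pics/c3.png

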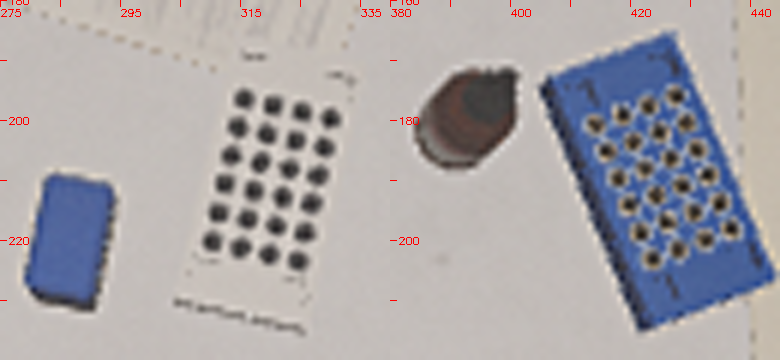

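The crops show these pixel positions:

| Item | View | Positions |
|---|---|---|
| Knobs | top | (228,163) and (193.3,194.5) |
| Far orange catch | top | outer (189.3,157), inner (200,167.8) |
| Near orange catch | top | inner (231.7,200.8), outer (242.5,211.5) |
| Column's lower side edge | scene | (229.2,245.8) to (275,267.8) |
| White wells centre | top | (320.2,210) |
| Blue wells centre | top | (425.7,189.5) |

Next I'll fit the poses.

```bash
cat > geo.py <<'E'
from bench import r, camrig, kin, monitor
import numpy as np
from scipy.spatial.transform import Rotation as Ro
C={n:camrig.camera_info(n) for n in("scene","top")}
def proj(n,X):
    c=C[n]; p=(np.atleast_2d(X)@np.array(c["R"]).T+np.array(c["t"]))
    return np.c_[c["fx"]*p[:,0]/p[:,2]+c["cx"],c["fy"]*p[:,1]/p[:,2]+c["cy"]]
def ray(n,uv,z):
    c=C[n]; R=np.array(c["R"]); o=-R.T@np.array(c["t"])
    d=R.T@np.array([(uv[0]-c["cx"])/c["fx"],(uv[1]-c["cy"])/c["fy"],1]); return o+d*(z-o[2])/d[2]
def column(x,y,yaw,L):
    "column rotation and pivot"
    return (Ro.from_euler("z",yaw)*Ro.from_euler("y",-L)).as_matrix(), np.array([x,y,.068])
E
cat > fit.py <<'E'
from geo import *
from scipy.optimize import least_squares
T=lambda u,v:(170+u/6,140+v/6)
S=lambda u,v:(215+u/6,195+v/6)
# p: x y yaw L | a d b(outer side) | at bt | px py | xo ho | t | kn
def obs(p):
    x,y,yaw,L,a,d,b,at,bt,px,py,xo,ho,xi,hi,t,kn=p
    Rc,P=column(x,y,yaw,L); c=lambda *q:P+Rc@q
    f=lambda u,v,z:np.array([x,y,0])+Ro.from_euler("z",yaw).apply([u,v,z])
    o=[("top",c(0,-kn,0),T(348,140)),("top",c(0,kn,0),T(140,327)),("scene",c(0,kn,0),S(213,400)),
     ("scene",c(a,b,d),S(85,305)),("scene",c(-a,b,d),S(360,437)),
     ("top",f(-.075,-.062,t),T(490,285)),("top",f(-.075,.062,t),T(287,475)),("scene",f(.075,.062,0),S(53,533)),
     ("top",c(xo,0,ho),T(116,102)),("top",c(-xo,0,ho),T(435,429)),("scene",c(xo,0,ho),S(147,72)),("scene",c(-xo,0,ho),S(503,247)),
     ("top",c(xi,0,hi),T(180,167)),("top",c(-xi,0,hi),T(370,365))]
    for sx,sy,q in((1,-1,(205,48)),(1,1,(57,185)),(-1,-1,(473,340)),(-1,1,(343,468))): o.append(("top",c(sx*at,sy*bt,.115),T(*q)))
    for sx,sy,q in((1,-1,(262,143)),(1,1,(152,237)),(-1,-1,(392,290)),(-1,1,(300,372))): o.append(("top",c(sx*px,sy*py,.075),T(*q)))
    return o
def res(p): 
    return np.concatenate([[proj(n,X)[0]-q for n,X,q in obs(p)]]).ravel()
g=ray("top",(210.7,178.9),.068)
p0=[g[0],g[1],.7,.5,.07,-.01,.04,.07,.04,.045,.03,.08,.1,.055,.087,.012,.06]
s=least_squares(res,p0,loss="soft_l1",f_scale=.6)
print("guess",g,"\nfit",np.round(s.x,4)); print(np.round(res(s.x).reshape(-1,2),1).tolist())
J=s.jac; print("sd/px",np.round(np.sqrt(np.diag(np.linalg.pinv(J.T@J)))[:4],4))
Rc,P=column(*s.x[:4]); print("mouth",P+Rc@[0,0,.085])
for n,w in(("white",[(275+u/6,180+v/6) for u,v in((244,99),(331,118),(212,242),(298,261))]),("blue",[(380+(u-390)/6,160+v/6) for u,v in((596,125),(676,96),(653,258),(731,228))])):
    X=np.array([ray("top",q,.029) for q in w]); c=X.mean(0); ax=X[:2].mean(0)-X[2:].mean(0); print(n,c,"yaw",np.arctan2(ax[1],ax[0]),"len",np.linalg.norm(ax),"wid",np.linalg.norm(X[0]-X[1]))
    sq=np.array([[1,1],[1,-1],[-1,-1],[-1,1]])*[.06,.03]; y=np.arctan2(ax[1],ax[0])
    print(" top-face corners px", np.round(proj("top",c+Ro.from_euler("z",y).apply(np.c_[sq,np.zeros(4)])),1).tolist(), "scene centre",np.round(proj("scene",c),1))
print("bottle base",ray("top",(388.5,184.5),0),"cap",ray("top",(396.5,176.5),.1),"stamp top",ray("top",(287.3,219),.082),"timer",ray("top",(197,226),.04))
E
python3 fit.py
```

```text
guess [0.55644729 0.3614769  0.068     ] 
fit [0.5572 0.3609 0.777  0.4941 0.0653 0.0102 0.0526 0.0793 0.0365 0.039
 0.026  0.0881 0.0964 0.0536 0.0938 0.0069 0.0585]
[[0.2, -0.3], [0.1, -0.0], [-0.1, -0.5], [-0.2, 0.8], [0.2, -0.8], [0.4, -0.1], [-0.4, 0.4], [-0.5, 0.3], [0.0, -0.3], [-0.8, -0.5], [-1.6, -0.0], [0.1, -0.9], [0.1, -0.1], [0.2, -0.1], [1.2, 1.4], [0.9, 0.8], [3.4, 2.8], [2.1, 2.9], [-1.7, -0.0], [-0.2, -0.6], [-0.9, -0.8], [-1.8, 0.4]]
sd/px [0.0011 0.0012 0.0137 0.0219]
mouth [0.52844722 0.33261219 0.14283401]
white [0.48460143 0.08253917 0.029     ] yaw -0.22036388193302683 len 0.06448428274609125 wid 0.03897005770108289
 top-face corners px [[314.1, 185.4], [336.3, 190.5], [326.4, 234.9], [303.8, 229.7]] scene centre [[342.7 235.3]]
blue [ 0.54160452 -0.19782194  0.029     ] yaw 0.3611873031655895 len 0.06364129558778991 wid 0.03887782681268184
 top-face corners px [[406.7, 172.5], [427.1, 165.0], [444.9, 206.5], [424.1, 214.3]] scene centre [[384.3 201.9]]
bottle base [ 0.55991087 -0.10476093  0.        ] cap [ 0.56009818 -0.10485617  0.1       ] stamp top [0.45401551 0.16604203 0.082     ] timer [0.43965114 0.39666428 0.04      ]
```

```bash
sed -i 's/^    for sx,sy,q in((1,-1,(205,48)).*$/    if POST: \n&/; s/^    for sx,sy,q in((1,-1,(262,143)).*$/    if PLAT: \n&/' fit.py
sed -i 's/^    for sx/      for sx/; s/^J=s.jac/print("mouth") if 0 else None;J=s.jac/' fit.py
for a in "0 0" "0 1" "1 0"; do set -- $a; (echo "POST=$1;PLAT=$2"; cat fit.py) > f2.py; echo "== $a"; python3 f2.py | sed -n 2,6p; done
cat > ov.py <<'E'
from geo import *; from crop import *
import sys
p=[float(v) for v in sys.argv[1:5]]; Rc,P=column(*p); out=[]
for n,(x,y,w,h,s) in(("top",(175,140,80,85,5)),("scene",(220,190,80,85,5))):
    im=crop(f"pics/{n}0.png",x,y,w,h,s)
    def L(A,B,col):
        q=(proj(n,np.array([P+Rc@np.array(A),P+Rc@np.array(B)]))-[x,y]+.5)*s
        cv2.line(im,*[tuple(int(round(v*16)) for v in a) for a in q],col,1,cv2.LINE_AA,4)
    R=[(1,1),(1,-1),(-1,-1),(-1,1)]
    for i in range(4):
        a,b=R[i],R[(i+1)%4]
        L((a[0]*.0615,a[1]*.0315,.115),(b[0]*.0615,b[1]*.0315,.115),(0,255,0))
        L((a[0]*.0615,a[1]*.0315,.103),(a[0]*.0615,a[1]*.0315,.03),(255,255,0))
        L((a[0]*.06,a[1]*.03,.075),(b[0]*.06,b[1]*.03,.075),(255,0,255))
    L((.054,-.01,.085),(.054,.01,.085),(255,0,0));L((-.054,-.01,.085),(-.054,.01,.085),(255,0,0))
    L((0,-.06,0),(0,.06,0),(0,0,255))
    out.append(im)
cv2.imwrite(sys.argv[5],np.hstack(out))
E
```

```text
== 0 0
fit [ 0.557   0.3611  0.7799  0.5168  0.0658  0.0089  0.0504 -0.2393  0.7453
 -0.1936 -0.1145  0.0884  0.0959  0.0543  0.0853  0.0067  0.0585]
[[0.0, -0.3], [0.1, 0.1], [-0.1, -0.5], [-0.1, 0.3], [0.1, -0.3], [0.4, -0.1], [-0.4, 0.5], [-0.5, 0.4], [0.6, 0.5], [-0.3, -0.1], [-0.7, -0.1], [0.5, 0.2], [-0.0, 0.0], [0.2, -0.2]]
sd/px [0.0011 0.0012 0.0134 0.017 ]
mouth [0.52714184 0.33155859 0.14189879]
== 0 1
fit [ 0.5572  0.3607  0.7798  0.5192  0.0659  0.0084  0.0501  0.4001 -0.5171
  0.0399  0.0262  0.0884  0.0957  0.0544  0.084   0.0071  0.0586]
[[0.2, -0.4], [0.2, 0.0], [-0.0, -0.5], [-0.1, 0.3], [0.1, -0.3], [0.5, -0.2], [-0.3, 0.4], [-0.4, 0.3], [0.8, 0.5], [-0.1, -0.1], [-0.6, -0.1], [0.5, 0.2], [0.1, -0.1], [0.3, -0.3], [-1.2, 0.3], [0.2, -0.1], [-0.1, -0.2], [-1.0, 1.1]]
sd/px [0.001  0.0012 0.0132 0.0162]
mouth [0.52721123 0.33107672 0.14180047]
== 1 0
fit [0.5572 0.3613 0.7767 0.4703 0.0645 0.0125 0.0555 0.0767 0.0361 0.037
 0.0707 0.0869 0.0989 0.0527 0.1064 0.006  0.0585]
[[0.0, -0.3], [-0.0, -0.1], [-0.2, -0.5], [-0.2, 1.2], [0.2, -1.4], [0.3, 0.0], [-0.5, 0.4], [-0.6, 0.4], [-0.5, -0.7], [-1.6, -1.1], [-2.1, -0.3], [-0.4, -2.8], [-0.1, 0.1], [0.0, -0.0], [0.7, 1.4], [0.7, 0.5], [1.8, 1.5], [0.6, 1.4]]
sd/px [0.0013 0.0013 0.0138 0.0258]
mouth [0.529716   0.33427217 0.1437729 ]f2.py:27: RuntimeWarning: invalid value encountered in sqrt
  print("mouth") if 0 else None;J=s.jac; print("sd/px",np.round(np.sqrt(np.diag(np.linalg.pinv(J.T@J)))[:4],4))
f2.py:27: RuntimeWarning: invalid value encountered in sqrt
  print("mouth") if 0 else None;J=s.jac; print("sd/px",np.round(np.sqrt(np.diag(np.linalg.pinv(J.T@J)))[:4],4))
f2.py:27: RuntimeWarning: invalid value encountered in sqrt
  print("mouth") if 0 else None;J=s.jac; print("sd/px",np.round(np.sqrt(np.diag(np.linalg.pinv(J.T@J)))[:4],4))
```

```bash
python3 ov.py .5571 .3609 .780 .518 pics/ov1.png
```

```text
(no output)
```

View pics/ov1.png

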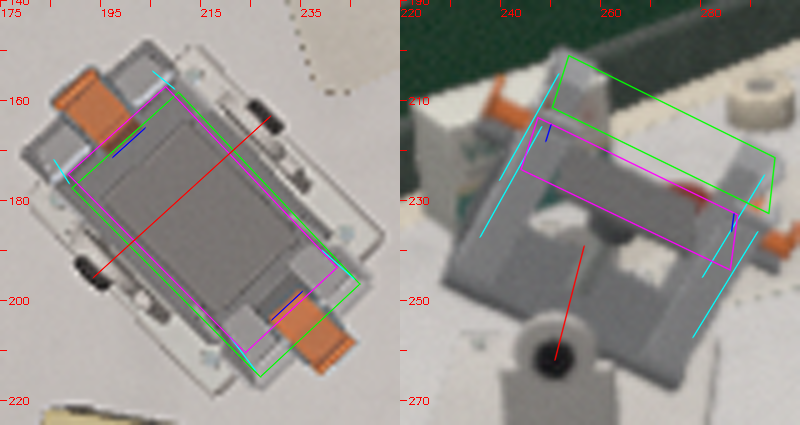

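Run:
```python
from geo import *
for L in(.49,.518,.54):
    Rc,P=column(.5571,.3609,.780,L)
    for z in(.095,.103,.115): print(L,z,np.round(proj("top",[P+Rc@[x,0,z] for x in(.0615,-.0615)]),1).tolist(), "obs far 197.1,165.8 near 228.5,197.2")
Rc,P=column(.5571,.3609,.780,.518)
G=P+Rc@[0,0,.115]; print("guide_top",G)
# IK feasibility
for n,(x,y,yaw) in(("blue",(.5416,-.1978,.361)),("white",(.4846,.0825,-.220))):
    for tilt in(0,.15,-.15):
        for fl in(0,np.pi):
            R=Ro.from_euler("z",yaw)*Ro.from_euler("y",tilt)*Ro.from_euler("x",np.pi)*Ro.from_euler("z",fl)
            print(n,tilt,fl,np.round(kin.solve_ik(np.array([x,y,.003]),R.as_rotvec()) if kin.solve_ik(np.array([x,y,.003]),R.as_rotvec()) is not None else [9],2))
for d in(-.067,.09):
    for fl in(0,np.pi):
        R=Ro.from_matrix(Rc)*Ro.from_euler("x",np.pi)*Ro.from_euler("z",fl)
        q=kin.solve_ik(G+Rc@[0,0,d],R.as_rotvec()); print("feeder",d,fl,None if q is None else np.round(q,2))
yv=lambda yaw,d:Ro.from_euler("z",-yaw).apply(d)
print("bottle in blue frame",yv(.361,np.array([.560,-.105,0])-[.5416,-.1978,0]),"stamp in white",yv(-.22,np.array([.454,.166,0])-[.4846,.0825,0]))
```

```text
0.49 0.095 [[197.5, 165.2], [234.1, 203.0]] obs far 197.1,165.8 near 228.5,197.2
0.49 0.103 [[197.9, 165.6], [234.8, 203.6]] obs far 197.1,165.8 near 228.5,197.2
0.49 0.115 [[198.4, 166.2], [235.7, 204.7]] obs far 197.1,165.8 near 228.5,197.2
0.518 0.095 [[198.4, 166.2], [234.8, 203.6]] obs far 197.1,165.8 near 228.5,197.2
0.518 0.103 [[198.9, 166.6], [235.4, 204.3]] obs far 197.1,165.8 near 228.5,197.2
0.518 0.115 [[199.5, 167.4], [236.5, 205.5]] obs far 197.1,165.8 near 228.5,197.2
0.54 0.095 [[199.2, 166.9], [235.2, 204.1]] obs far 197.1,165.8 near 228.5,197.2
0.54 0.103 [[199.7, 167.5], [236.0, 204.9]] obs far 197.1,165.8 near 228.5,197.2
0.54 0.115 [[200.4, 168.3], [237.1, 206.1]] obs far 197.1,165.8 near 228.5,197.2
guide_top [0.51661951 0.32085421 0.16791329]
blue 0 0 [-0.5   0.49  1.69 -0.    0.96  0.71]
blue 0 3.141592653589793 [-0.5   0.49  1.69 -0.    0.96 -2.43]
blue 0.15 0 [-0.44  0.56  1.59 -0.12  1.1   0.83]
blue 0.15 3.141592653589793 [-0.44  0.56  1.59 -0.12  1.1  -2.31]
blue -0.15 0 [-0.57  0.44  1.78  0.16  0.83  0.54]
blue -0.15 3.141592653589793 [-0.57  0.44  1.78  0.16  0.83 -2.6 ]
white 0 0 [-0.01  0.36  1.9  -0.    0.88  1.78]
white 0 3.141592653589793 [-0.01  0.36  1.9  -0.    0.88 -1.36]
white 0.15 0 [-0.03  0.43  1.8   0.03  1.06  1.75]
white 0.15 3.141592653589793 [-0.03  0.43  1.8   0.03  1.06 -1.4 ]
white -0.15 0 [ 0.02  0.29  2.01 -0.05  0.7   1.84]
white -0.15 3.141592653589793 [ 0.02  0.29  2.01 -0.05  0.7  -1.3 ]
feeder -0.067 0 [0.32 0.23 1.89 0.41 0.59 0.82]
feeder -0.067 3.141592653589793 [ 0.32  0.23  1.89  0.41  0.59 -2.32]
feeder 0.09 0 [ 0.24 -0.12  1.94  0.33  0.9   0.88]
feeder 0.09 3.141592653589793 [ 0.24 -0.12  1.94  0.33  0.9  -2.27]
bottle in blue frame [0.04999189 0.08031943 0.        ] stamp in white [-0.04808464  0.07480961  0.        ]
```

```bash
cat > act.py <<'E'
from geo import *
FE=(.5571,.3609,.780,.518)
Rc,P=column(*FE); G=P+Rc@[0,0,.115]
RF=(Ro.from_matrix(Rc)*Ro.from_euler("x",np.pi)).as_rotvec()
def pick(x,y,yaw,F=60):
    R=(Ro.from_euler("z",yaw)*Ro.from_euler("x",np.pi)).as_rotvec()
    p=np.array([x,y,.003]); r.open_gripper()
    r.movep(p+[0,0,.17],R); print("touch",r.move_l(p,.12,guard=15))
    r.grab(F); s=monitor.sense(); print("width",s["width"],s["grip_force"],s["position"])
    r.move_l(p+[0,0,.22],.15)
def col(x,y,z): return G+Rc@[x,y,z+.003]   # TCP for tray origin at guide_top-frame point
def st(m=""):
    s=monitor.sense(); print(m,"t",round(s["time"],2),"w",round(s["width"],4),"F",np.round(s["contact_force"],1),"p",np.round(s["position"],4))
def snap(k):
    import cv2
    for n in("top","scene"): cv2.imwrite(f"pics/{n}{k}.png",camrig.get_image(n)[:,:,::-1])
E
python3 - <<'E'
from act import *
pick(.5416,-.1978,.361); st("lift")
r.movep(col(0,0,.08),RF); st("pre")
r.move_l(col(0,0,.012),.1); st("at 12"); snap(1)
E
python3 - <<'E'
from crop import *
cv2.imwrite("pics/c4.png",np.hstack([crop("pics/top1.png",175,140,80,90,5),crop("pics/scene1.png",220,180,80,90,5)]))
E
```

```text
touch False
width 0.0584238226488067 65.54010719060898 [ 0.54263044 -0.19855717  0.00406215]
lift t 5.79 w 0.0586 F [-0.  -0.4 -1.8] p [ 0.5409 -0.1974  0.2217]
pre t 7.57 w 0.0587 F [ 1.1  0.3 -1.6] p [0.4882 0.2913 0.2402]
at 12 t 8.4 w 0.0591 F [-0.1  0.2 -1.6] p [0.5117 0.3156 0.1813]
```

View pics/c4.png

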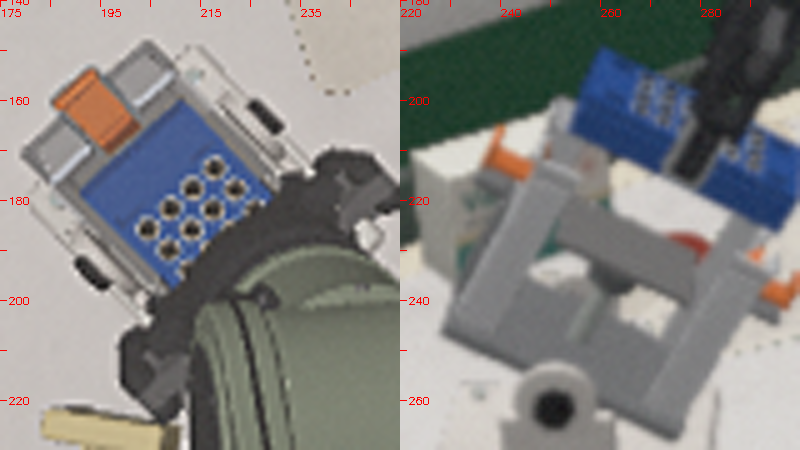

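The blue tray is held over the column. In the top view its far top corners are near (211.4,159.6) and (190.6,178.6). In the scene view its side face runs from about (254.4,206) to (295.6,226), parallel to the column base. I'll compare that with the prediction.

Run:
```python
from act import *
s=monitor.sense(); RT=Ro.from_rotvec(s["orientation"]).as_matrix(); o=np.array(s["position"])
print("tool vs col", np.round(Rc.T@RT,3).tolist())
W=lambda x,y,z: o+RT@[x,-y,.003-z]  # tray frame point
print("top far",np.round(proj("top",[W(.06,-.03,.029),W(.06,.03,.029)]),1).tolist())
print("scene: far top +y, far top -y, far bot +y, near bot +y",np.round(proj("scene",[W(.06,.03,.029),W(.06,-.03,.029),W(.06,.03,.005),W(-.06,.03,.005)]),1).tolist())
```

```text
tool vs col [[1.0, 0.0, 0.002], [0.0, -1.0, -0.001], [0.002, 0.001, -1.0]]
top far [[212.8, 160.8], [191.7, 179.8]]
scene: far top +y, far top -y, far bot +y, near bot +y [[257.6, 197.6], [260.4, 188.1], [253.3, 205.2], [295.6, 226.1]]
```

```bash
cat > edge.py <<'E'
from act import *
import cv2
from scipy.ndimage import map_coordinates
def edges(k,o,RT,val):
    W=lambda q: o+RT@[q[0],-q[1],.003-q[2]]
    def cross(n,A,B,m):
        im=cv2.imread(f"pics/{n}{k}.png").astype(float); v=val(im)
        t=np.linspace(0,1,121); X=np.array([W(np.array(A)+(np.array(B)-A)*a) for a in t]); uv=proj(n,X)
        f=map_coordinates(v,[uv[:,1],uv[:,0]],order=1); lo,hi=np.median(f[-25:]),np.median(f[:25]); h=(lo+hi)/2
        i=np.where((f[:-1]-h)*(f[1:]-h)<=0)[0]
        d=np.linalg.norm(np.array(B)-A)
        print(n,m,"contrast",round(hi-lo),"edge offset mm",np.round((t[i]-.5)*d*1000,1))
    for y in(-.02,-.01,.0,.01,.02): cross("top",(.045,y,.029),(.075,y,.029),f"far x y={y}")
    for x in(.04,.05): cross("top",(x,-.02,.029),(x,-.04,.029),f"-y side x={x}"); cross("top",(x,.02,.029),(x,.04,.029),f"+y side x={x}")
    for z in(.01,.017,.024): cross("scene",(.045,.03,z),(.075,.03,z),f"far x z={z}"); cross("scene",(-.045,.03,z),(-.075,.03,z),f"near x z={z}")
    for x in(-.05,-.03,.03,.05): cross("scene",(x,.03,.015),(x,.03,-.005),f"bottom z x={x}")
    for x in(-.05,.04,.05): cross("scene",(x,-.02,.029),(x,-.04,.029),f"-y top x={x}")
E
python3 - <<'E'
from edge import *
s=monitor.sense(); edges(1,np.array(s["position"]),Ro.from_rotvec(s["orientation"]).as_matrix(),lambda im:im[...,0]-im[...,2])
E
```

```text
top far x y=-0.02 contrast 74 edge offset mm [5.3]
top far x y=-0.01 contrast 81 edge offset mm [5.5]
top far x y=0.0 contrast 149 edge offset mm [6.5]
top far x y=0.01 contrast 98 edge offset mm [5.7]
top far x y=0.02 contrast 74 edge offset mm [5.3]
top -y side x=0.04 contrast 87 edge offset mm [-0.2]
top +y side x=0.04 contrast 79 edge offset mm [0.2]
top -y side x=0.05 contrast 81 edge offset mm [-0.5]
top +y side x=0.05 contrast 80 edge offset mm [0.2]
scene far x z=0.01 contrast 68 edge offset mm [0.8]
scene near x z=0.01 contrast 81 edge offset mm [-1.3]
scene far x z=0.017 contrast 69 edge offset mm [2.]
scene near x z=0.017 contrast 85 edge offset mm [-1.3]
scene far x z=0.024 contrast 62 edge offset mm [3.8]
scene near x z=0.024 contrast 83 edge offset mm [-1.]
scene bottom z x=-0.05 contrast 69 edge offset mm [0.3]
scene bottom z x=-0.03 contrast 75 edge offset mm [0.5]
scene bottom z x=0.03 contrast 94 edge offset mm [1.5]
scene bottom z x=0.05 contrast 72 edge offset mm [1.5]
scene -y top x=-0.05 contrast 52 edge offset mm [-4.2]
scene -y top x=0.04 contrast 57 edge offset mm [-3.8]
scene -y top x=0.05 contrast 50 edge offset mm [-3.2]
```

```bash
cat >> act.py <<'E'
def fc():
    s=monitor.sense(); g=Rc.T@(np.array(s["position"])-G)*1000; g[2]-=3
    print("  tray in guide frame mm",np.round(g,1),"Fcol",np.round(Rc.T@np.array(s["contact_force"]),1),"Tcol",np.round(Rc.T@np.array(s["torque"]),2),"t",round(s["time"],2))
E
python3 - <<'E'
from act import *
fc(); r.move_l(col(-.002,0,.0),.08); fc()
for z in(-.008,-.013,-.018,-.024):
    print(r.move_l(col(-.002,0,z),.04,guard=10)); fc()
E
```

```text
tray in guide frame mm [ 0.8 -0.4 12.7] Fcol [ 0.3 -0.1 -0.9] Tcol [-0.04  0.32 -0.01] t 8.5
  tray in guide frame mm [-2.7  0.3 -0.3] Fcol [-0.4 -0.6 -1.8] Tcol [ 0.01  0.35 -0.02] t 8.8
False
  tray in guide frame mm [-2.3  0.1 -8.3] Fcol [-0.9 -0.4 -1.7] Tcol [-0.04  0.33 -0.02] t 9.15
False
  tray in guide frame mm [ -2.3   0.1 -13.3] Fcol [-1.3 -0.7 -1.4] Tcol [-0.    0.36 -0.09] t 9.43
False
  tray in guide frame mm [ -1.5  -0.2 -18. ] Fcol [ 1.3  0.4 -2.9] Tcol [-0.02  0.18  0.04] t 9.7
False
  tray in guide frame mm [ -1.5  -0.3 -24. ] Fcol [ 1.1 -0.2 -1.1] Tcol [-0.04  0.03  0.02] t 10.0
```

The tray is in the straight guides with almost no side force, so I'll push it down.

Run:
```python
from act import *
for z in(-.035,-.045,-.055,-.0605,-.0645):
    g=r.move_l(col(-.0015,0,z),.04,guard=40); fc()
    if g: print("guard"); break
r.dwell(.2); fc(); snap(2)
```

```text
tray in guide frame mm [ -1.5  -0.1 -35.5] Fcol [ 1.9 -1.2 -3.9] Tcol [-0.16 -0.12  0.14] t 10.43
  tray in guide frame mm [ -1.5   0.1 -45.4] Fcol [ 1.8 -1.  -2.6] Tcol [ 0.04 -0.11  0.1 ] t 10.82
  tray in guide frame mm [ -1.5   0.1 -55.1] Fcol [ 0.1 -0.1 -0.1] Tcol [0.01 0.05 0.05] t 11.22
  tray in guide frame mm [ -1.6   0.1 -60.4] Fcol [-0.5  0.4  4.8] Tcol [0.11 0.35 0.02] t 11.52
  tray in guide frame mm [ -1.5   0.1 -64.3] Fcol [-1.4  0.8  6.8] Tcol [ 0.04  0.4  -0.02] t 11.77
  tray in guide frame mm [ -1.5   0.1 -64.2] Fcol [-0.5 -0.3  5.9] Tcol [ 0.09  0.33 -0.05] t 11.97
```

Run:
```python
from crop import *
cv2.imwrite("pics/c5.png",np.hstack([crop("pics/top2.png",175,140,80,90,5),crop("pics/scene2.png",220,180,80,90,5)]))
```

View pics/c5.png

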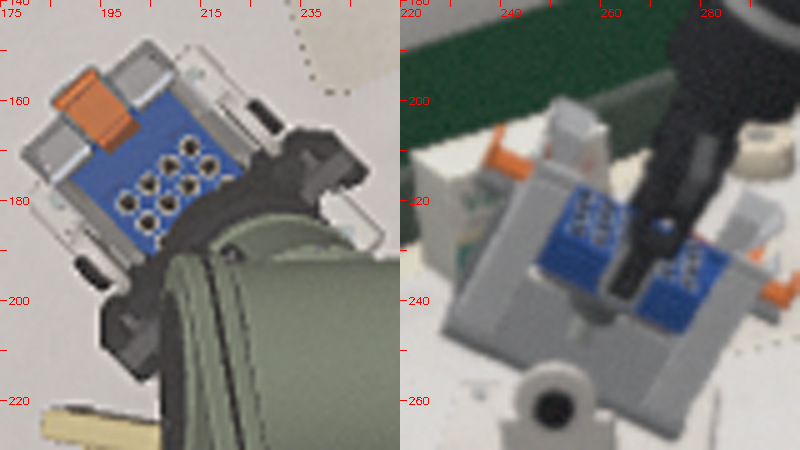

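Both catches are back at their shut positions over the blue tray: the far nose at about (200,168) in the top view and the near one at about (295,238) in the scene view. I'll release, check and pick the white tray.

```bash
python3 - <<'E'
from act import *
r.open_gripper(); r.dwell(.3); fc()
r.move_l(col(-.0015,0,.09),.12); fc()
snap(3)
pick(.4846,.0825,-.220); st("lift")
snap(4)
r.movep(col(-.002,0,.08),RF); r.move_l(col(-.002,0,.012),.1); fc(); snap(5)
from edge import edges
s=monitor.sense(); edges(5,np.array(s["position"]),Ro.from_rotvec(s["orientation"]).as_matrix(),lambda im:im.sum(2))
E
python3 - <<'E'
from crop import *
cv2.imwrite("pics/c6.png",np.vstack([np.hstack([crop("pics/top4.png",175,140,80,60,5),crop("pics/scene4.png",220,195,80,60,5)]),np.hstack([crop("pics/top5.png",175,140,80,60,5),crop("pics/scene5.png",220,175,80,60,5)])]))
E
```

```text
tray in guide frame mm [ -1.6   0.  -64.6] Fcol [ 0.3 -0.3 -0.3] Tcol [-0.02  0.18 -0.02] t 12.76
  tray in guide frame mm [-2.2  0.3 89.3] Fcol [ 0.4 -0.4 -0.7] Tcol [0.01 0.23 0.01] t 14.19
touch False
width 0.059222847303691144 63.68605613708496 [0.48568149 0.08237984 0.00389489]
lift t 18.93 w 0.0587 F [ 0.2  0.1 -1. ] p [0.4838 0.0825 0.2218]
  tray in guide frame mm [-1.6 -0.3 12.2] Fcol [ 0.2  0.3 -0.5] Tcol [-0.01  0.31 -0.03] t 20.73
top far x y=-0.02 contrast 219 edge offset mm [4.2]
top far x y=-0.01 contrast 226 edge offset mm [4.2]
top far x y=0.0 contrast 250 edge offset mm [4.8]
top far x y=0.01 contrast 236 edge offset mm [4.5]
top far x y=0.02 contrast 219 edge offset mm [3.2]
top -y side x=0.04 contrast 95 edge offset mm [-0.7]
top +y side x=0.04 contrast 181 edge offset mm [0.3]
top -y side x=0.05 contrast 57 edge offset mm [-0.8  6.3  7.7]
top +y side x=0.05 contrast 109 edge offset mm [-0.3]
scene far x z=0.01 contrast -74 edge offset mm [-1.8 14.5]
scene near x z=0.01 contrast -227 edge offset mm [-0.8]
scene far x z=0.017 contrast 32 edge offset mm [11.5]
scene near x z=0.017 contrast -223 edge offset mm [0.2]
scene far x z=0.024 contrast 269 edge offset mm [4.]
scene near x z=0.024 contrast -202 edge offset mm [-0.3]
scene bottom z x=-0.05 contrast -78 edge offset mm [0.7]
scene bottom z x=-0.03 contrast -163 edge offset mm [1.5]
scene bottom z x=0.03 contrast -222 edge offset mm [2.7]
scene bottom z x=0.05 contrast 17 edge offset mm [1.3]
scene -y top x=-0.05 contrast -119 edge offset mm [-2.8]
scene -y top x=0.04 contrast 270 edge offset mm [-3.2]
scene -y top x=0.05 contrast 227 edge offset mm [-2.5]
```

View pics/c6.png

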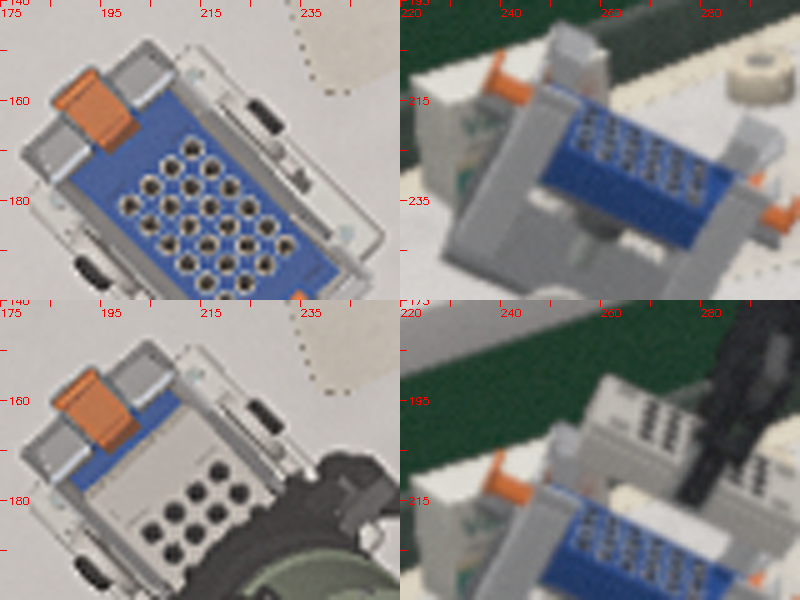

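The blue tray is latched under both noses (top view: far nose about (200,168), tray square), and the white tray is held over the guides with nearly the same offset the blue one had. I'll insert it the same way.

Run:
```python
from act import *
r.move_l(col(-.002,0,0),.08)
for z,v,g in((-.008,.04,10),(-.018,.04,12),(-.024,.04,12),(-.035,.04,40),(-.045,.04,40),(-.055,.04,40),(-.0605,.04,40),(-.0645,.03,40)):
    h=r.move_l(col(-.0015 if z<-.02 else -.002,0,z),v,guard=g); fc()
    if h: print("guard"); break
r.dwell(.2); fc(); snap(6)
import cv2
# orange centroid, far catch, vs. the latched state
for k in(0,2,4,6):
    for n,(x,y,w,h) in(("top",(183,150,22,24)),("scene",(233,200,20,20)),("scene",(287,225,20,25))):
        im=cv2.imread(f"pics/{n}{k}.png")[y:y+h,x:x+w].astype(int); m=(im[...,2]-im[...,0]>90); v,u=np.nonzero(m); print(k,n,m.sum(),np.round([u.mean()+x,v.mean()+y],1))
```

```text
tray in guide frame mm [-2.3  0.1 -8.3] Fcol [-0.3 -0.1 -1.2] Tcol [-0.03  0.33 -0.02] t 21.48
  tray in guide frame mm [ -1.1  -0.3 -18. ] Fcol [ 2.6 -0.3 -2. ] Tcol [-0.04 -0.15  0.01] t 21.88
  tray in guide frame mm [ -1.1  -0.2 -24. ] Fcol [ 2.7 -0.9 -0.2] Tcol [-0.07 -0.13  0.06] t 22.18
  tray in guide frame mm [ -0.8  -0.3 -34.8] Fcol [ 3.5 -1.5  0.9] Tcol [-0.06 -0.19 -0.  ] t 22.61
  tray in guide frame mm [ -0.8  -0.3 -44.7] Fcol [ 3.3 -0.3  3.7] Tcol [-0.04 -0.08 -0.04] t 23.01
  tray in guide frame mm [ -0.8  -0.3 -54.5] Fcol [ 2.1 -0.5  6. ] Tcol [ 0.   -0.04 -0.02] t 23.41
  tray in guide frame mm [ -0.8  -0.3 -59.8] Fcol [ 0.9 -0.3  9.4] Tcol [-0.    0.14 -0.05] t 23.7
  tray in guide frame mm [ -0.8  -0.3 -63.7] Fcol [ 0.7 -0.5 12. ] Tcol [-0.04  0.15 -0.07] t 23.98
  tray in guide frame mm [ -0.8  -0.3 -63.6] Fcol [ 0.9 -0.9 11.4] Tcol [ 0.01  0.22 -0.05] t 24.18
0 top 106 [193.7 161.4]
0 scene 28 [241.3 211.8]
0 scene 21 [295.7 237. ]
2 top 106 [193.7 161.4]
2 scene 33 [241.3 211.5]
2 scene 25 [295.5 236.9]
4 top 106 [193.7 161.4]
4 scene 34 [241.2 211.4]
4 scene 24 [295.8 237.1]
6 top 107 [193.7 161.4]
6 scene 33 [241.3 211.5]
6 scene 25 [295.5 236.9]
```

```bash
python3 - <<'E'
from act import *
r.open_gripper(); r.dwell(.3); r.move_l(col(-.0008,0,.09),.12); fc(); r.dwell(.3); snap(7)
E
python3 - <<'E'
from crop import *
cv2.imwrite("pics/c7.png",np.vstack([np.hstack([crop("pics/top7.png",175,140,80,80,5),crop("pics/scene7.png",220,190,80,80,5)]),cv2.resize(cv2.imread("pics/top7.png")[140:240,180:460],(800,286))[:200]]))
E
```

```text
tray in guide frame mm [-1.5  0.2 89.3] Fcol [-0.7  1.   0.2] Tcol [ 0.03  0.26 -0.05] t 26.42
```

View pics/c7.png

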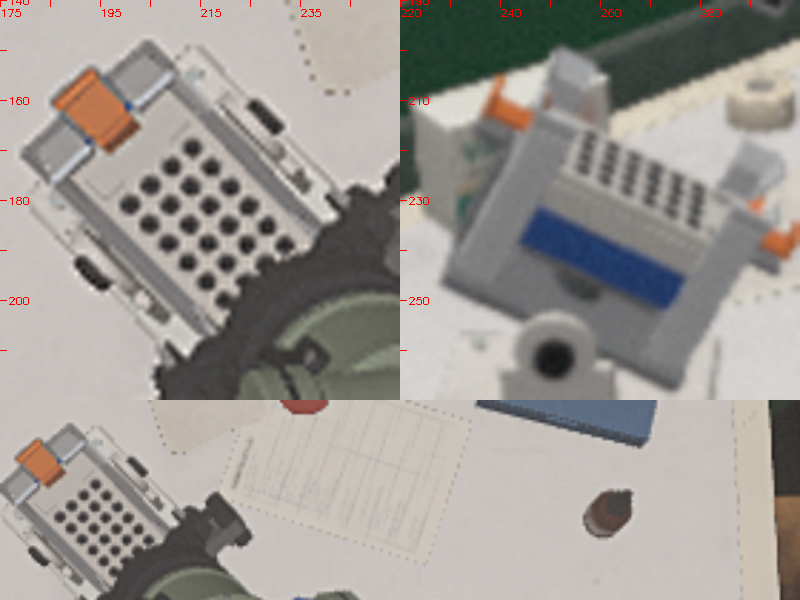

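The white tray sits square under both shut catches, with the blue one seated directly beneath (blue band at about (262,240) in the scene view) and the bottle still upright. The gripper is clear, so I'll hand in.

```bash
python3 -c "
from bench import r, camrig, kin, monitor
print(r.close_job())"
```

```text
the job is handed in; nothing more can be done
None
```

I loaded the blue tray and then the white one into the feeder; in the last pictures the white tray lies square on the blue under both shut catches, and I handed the job in at about 26 s with the gripper clear, but no verdict was returned.

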